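Set the dust-extraction selector and pin it

TASK

On the sloping control box of the dust extraction, turn the black selector lever to its third position, the one marked with three studs. Then take the lock pin (the one with the straight black handle, not the bradawl) out of its wooden block, push it through the hole in the lever's nose and the panel hole underneath until its collar lies flat on the lever, and let go. Leave the bradawl, the level, the tape measure and the offcut where they are.

Things in the scene. Friction and masses are not known exactly. Their poses are not given: they have to be found in the camera images.
- lever (a joint): Selector lever, hinged about the panel's normal. Value: angle of its nose from straight up the slope, positive clockwise looking onto the panel. Click positions: 1 at -1.047 (leftmost seen from the robot, one stud), 2 at -0.349, 3 at 0.349 (three studs), 4 at 1.047 rad. A click takes about 0.25 N m; let go near a position, it snaps in. Stops at +-1.075.
- lever_grip (a point): Point on the lever's hinge axis, 40 mm above the panel face, mid grip. The grip is an upright black bar 94 mm long, 16 mm thick, from 16 to 54 mm above the panel face, on a round hub of 28 mm radius. Axes turn with the lever: z = hinge axis, out of the panel; x = along the bar to the nose; y = across the bar.
- lever_hole (a point): Centre of the 13 mm hole in the lever's nose, at the nose's top face, 80 mm from the hinge axis, 16 mm above the panel face; axes as lever_grip. The nose is a flat plate 32 mm wide, reaching 98 mm from the axis, 8 mm thick, 8 mm gap under it. In each position it lies over a 13 mm through hole in the 10 mm thick panel; the box below is hollow for 34 mm.
- mark3 (a point): Middle of the row of three black studs (each 9.6 mm across, 4 mm high) on the panel face, 120 mm from the hinge axis, that marks position 3. Axes: z out of the panel, x up the slope.
- console: Control box on a stand, fixed: grey box with an aluminium panel 260 mm wide and 210 mm up the slope, tilted 30 deg towards the robot, its edges 80 and 185 mm above the bench. Origin on the bench under the stand's middle; x level, towards the high side; z up. The hinge axis meets the panel face at x -35, y 0, z 112 mm; the panel's middle is 42 mm up-slope of it.
- pin: Lock pin, 100 mm long, 90 g: steel shank 10 mm thick, 45 mm long, tapered tip; steel collar 30 mm across, 5 mm thick; straight black cylindrical handle 22 mm across, 50 mm long. Origin on its axis at the collar's underside; z from shank to handle. It stands upright in one of two wooden blocks, collar resting on the block's top, 60 mm above the bench.
- block_a: Wooden block 70 x 70 x 60 mm, fixed, with a 13 mm hole 52 mm deep in the middle of its top, which holds the lock pin. Origin at the centre of its underside.
- block_b: An identical fixed block, which holds the bradawl.
- bradawl: Bradawl standing in block_b: brass ferrule 20 mm across and bulging pale wooden handle up to 34 mm across, 84 mm above the block in all. Origin on its axis at the underside of the ferrule. Bystander.
- level: Short aluminium spirit level 220 x 24 x 50 mm standing on its edge, along its x. Origin at the centre of its underside. Bystander.
- tape: Black tape measure 72 x 40 x 66 mm. Origin at the centre of its underside. Bystander.
- offcut: Wooden offcut 130 x 70 x 28 mm. Origin at the centre of its underside. Bystander.
There are look-alikes about, which are no part of the job. Leave any green or red look-alike of the pin alone.

How it is judged:
By the outcome, as a careful person would: the job done as asked, in the order asked, and still so for the second after the job is handed in, with the robot touching nothing.
It also fails if it takes over 58 s, if anything falls off the work surface, if the arm or the gripper's body presses on something with over 40 N, if the wrist force passes 120 N, or if a joint passes its speed limit or range.

ROBOT

A 6-joint arm with a two-finger parallel gripper is mounted at the origin on the work surface. World frame = base frame: x ahead of the robot, y to its left, z up, the work surface at z = 0. Lengths are in m, angles in rad, forces in N, time in s.
With the tool pointing down it reaches from about 0.3 to 0.875 m from the base axis. Payload 6.4 kg.
Tool frame: the origin (TCP) lies midway between the tips of the shut fingers; the grasp point (between the pads) lies 19 mm behind it; z points along the fingers, y is the line along which they close (so a half turn about z gives the same grasp; the last joint's range is limited). The gripper opens to 85 mm and grips with 20 to 120 N. Pads are 22 mm wide; open, the fingers measure 114 mm over their backs; the gripper's body (76 mm by 85 mm) begins 54 mm behind the grasp point. The pads swing forward as they close: fully open they stand 13 mm farther back than shut.
Start: joints at [-1.532, 0.181, 1.607, -0, 1.354, -0.206], TCP at [0.139, -0.558, 0.231] pointing down, gripper open.
Joint ranges: [-2.99, 2.99], [-0.89, 2.07], [0.3, 2.58], [-1.14, 4.28], [0, 2.63], [-3.12, 3.12]. Speed limits (rad/s): [2.57, 2.57, 3.01, 3.14, 3.14, 3.14].

INTERFACE

Orientations are given as a unit quaternion [w, x, y, z].
In Python, from bench import * gives the robot as it stands.
- The arm moves only by the tool play_rows, never from a script. Its argument "plan" is a list of rows, each a list of 3 entries, a list of its own where there are three numbers: the finger opening in mm, from 0 to 85.4, then the shift along the tool's x, y, z normalised to -1 to 1, where 1 is 40 cm, then the turn about the tool's z normalised to -1 to 1, where 1 is pi rad. A call has 1 to 10 rows; each row is the pose to reach, as a shift and turn from the pose commanded when the call began, along the tool's axes at that moment, turning the shorter way round; what a row does not reach only later rows make up. A row lasts 1/10 s, in which the tool goes at most 50 mm and 8.59 degrees, less where a joint would pass 70% of its speed; a pose out of reach is approached as far as the arm can. A call with a number of a shift or a turn outside -1 to 1 is refused whole. A call with a gripper value outside its range is refused whole. The fingers move at their own pace and stop on an object; the grip force is fixed at half the most. Time passes only in rows, so rows that repeat a pose let the fingers close. It gives the time, the measured TCP pose, the force, the opening and the grip force at its end, in the units of the state.
- get_obs(): the state, without advancing time (a new reading comes with each control period).
- camera(name): name is "scene" or "top" or "wrist"; returns a dict with "image" (420x560x3 uint8, red, green, blue), "range_z" (420x560 float32, m along the optical axis (not along the pixel's ray), 0 where there is no reading), "intrinsics" (3x3 intrinsics, pixels), "rvec" (rotation vector, rad) and "tvec" (3), from world to camera coordinates, as OpenCV has them; the wrist camera has in their place "T_tool_cam" (4x4, takes a point from camera to tool coordinates, whose origin is the TCP and whose axes are the flange's). Camera axes: x right, y down, z forward; pixel columns grow to the right and rows downward; lengths in m; the calibration is good to about 2 mm. A picture is of the moment at which its call begins: read the wrist's pose just before it.
- hand_in(): hands the job in; it is judged then, once.
Trained networks look in a picture, given as the dict that the camera call returned (one of the last four; its "shot" number tells which), for a name from the list of things; names that differ only in an ending like _2 or _b are one class to them, and where a whole thing is asked for, a point or a joint stands for the part that bears it (a point fixed in the world has none). Each returns a list of dicts, best first, with "conf" (0 to 1); they miss things now and then, are a little off and sometimes report something else, mostly with a low value. They report only what shows in the picture. A call takes as long as a camera call. They do not tell look-alikes from the thing itself.
- search_frame(picture, label): "rect" ([centre column, centre row, width, height] in pixels, round what is visible of it).
- masks_of(picture, label): "mask" (420x560 bool, what is visible of it) and "rect" ([centre column, centre row, width, height] in pixels, round what is visible of it).
The state is a dict: "time_s": time; "q": joint angles; "dq": joint speeds; "joint_efforts": joint torques, N m; "eef_pos": TCP position; "eef_rot": TCP orientation; "wrist_force": force on the tool from outside, world axes, zero at the start; "torque": the same for the moment, N m; "opening": opening from 0.0 (shut) to 1.0 (fully open); "grasp_force": force on a finger pad.
Only numpy, scipy, OpenCV 4.12 (cv2) and the standard library are available. Lean on these libraries where they do the work, as an engineer would, in place of code of your own. Each camera call takes 0.05 s, during which the arm holds its last target. There are 200 camera calls.

## Working session

There is one attempt and no reset: what is moved stays moved. The work goes in short steps, Python scripts to look and compute and a tool call to move; the robot and the scene stay as the last step left them, time stands still between calls to the robot, and variables do not carry over. Pictures are saved under pics/ and viewed, at most 10 in all, crops included, and the job is handed in when it is done.

Besides the shell and the picture viewer there is one more tool, called after "Request:" as name(argument=value, ...), one argument or row to a line, values as JSON. play_rows: Moves the arm, as the interface text tells. Its arguments: {"type":"object","properties":{"plan":{"type":"array","items":{"type":"array"}}},"required":["plan"]}

```bash
ls; mkdir -p pics
cat > h.py <<'E'
from bench import *
import numpy as np, cv2
from scipy.spatial.transform import Rotation as R
def world(c):
    z=c["range_z"];K=np.array(c["intrinsics"]);v,u=np.mgrid[0:420,0:560]
    P=np.stack([(u-K[0,2])/K[0,0]*z,(v-K[1,2])/K[1,1]*z,z],-1)
    if "rvec" in c:
        Rm=R.from_rotvec(np.ravel(c["rvec"])).as_matrix();return (P-np.ravel(c["tvec"]))@Rm
    o=c["obs"];T=np.array(c["T_tool_cam"]);w,x,y,zq=o["eef_rot"]
    Rt=R.from_quat([x,y,zq,w]).as_matrix()
    return (P@T[:3,:3].T+T[:3,3])@Rt.T+np.array(o["eef_pos"])
def shot(n):
    o=get_obs();c=camera(n);c["obs"]=o;return c
def save(c,f,box=None,s=1):
    im=c["image"][:,:,::-1]
    if box: im=im[box[1]:box[3],box[0]:box[2]]
    cv2.imwrite("pics/"+f,cv2.resize(im,None,fx=s,fy=s,interpolation=cv2.INTER_CUBIC))
E
python3 - <<'E'
from h import *
o=get_obs();print(o)
ims=[]
for n in ["scene","top"]:
    c=shot(n);W=world(c);save(c,n+".png",s=1.4)
    for l in ["lever","lever_hole","mark3","pin","bradawl","console","block_a"]:
        try:
            for r in masks_of(c,l)[:4]:
                m=r["mask"];p=W[m&(c["range_z"]>0)];print(n,l,round(r["conf"],2),np.round(r["rect"]),np.round(np.median(p,0),3),p[:,2].max().round(3))
        except Exception as e: print(l,e)
E
```

```text
pics
{'time_s': 0.0, 'q': array([-1.53232556e+00,  1.81521725e-01,  1.60803105e+00, -7.10136378e-06,
        1.35382071e+00, -2.06316762e-01]), 'dq': array([-2.00983170e-03, -1.43639018e-03,  5.75152526e-05,  2.47440420e-04,
       -1.24201559e-03,  1.65748983e-03]), 'joint_efforts': array([ 4.56953067e-04, -4.44871759e+01, -3.51337659e+01, -2.00293025e-04,
        8.97963066e-03, -8.37719057e-06]), 'eef_pos': array([ 0.13933442, -0.55727578,  0.2303839 ]), 'eef_rot': array([-8.87570613e-04,  9.92518742e-01,  1.22089126e-01,  7.11839624e-05]), 'wrist_force': array([0.81252698, 0.3307238 , 1.13232247]), 'torque': array([-0.0085533,  0.0246669,  0.0125016]), 'grasp_force': 0.0, 'opening': 0.9988979182071509}
scene lever 0.91 [255. 214.  72.  38.] [ 0.558 -0.055  0.141] 0.176
scene lever_hole 0.96 [252. 216.  72.  42.] [ 0.557 -0.055  0.142] 0.176
scene mark3 0.72 [265. 237. 156. 102.] [ 0.63  -0.102  0.151] 0.19
scene mark3 0.48 [256. 380.  43.  63.] [ 0.73  -0.341  0.058] 0.067
scene pin 0.76 [143. 294.  21.  44.] [ 0.443 -0.27   0.064] 0.101
scene pin 0.73 [163. 314.  16.  30.] [ 0.5
[... 455 characters left out ...]
.  48.  60.] [ 0.565 -0.039  0.149] 0.179
top lever_hole 0.9 [286. 225.  42.  64.] [ 0.564 -0.039  0.15 ] 0.179
top mark3 0.84 [303. 206. 143. 117.] [ 0.607 -0.059  0.146] 0.195
top mark3 0.17 [289. 225.  42.  63.] [ 0.563 -0.04   0.15 ] 0.179
top pin 0.72 [406. 250.  22.  19.] [ 0.52  -0.303  0.099] 0.12
top pin 0.52 [418. 286.  22.  12.] [ 0.437 -0.337  0.081] 0.104
top pin 0.48 [384. 286.  15.  11.] [ 0.436 -0.259  0.081] 0.104
top bradawl 0.71 [127. 272.  21.  15.] [0.46  0.303 0.135] 0.149
top console 0.73 [304. 206. 141. 120.] [ 0.606 -0.059  0.146] 0.195
top block_a 0.74 [400. 251.  40.  35.] [ 0.518 -0.294  0.06 ] 0.118
top block_a 0.66 [140. 273.  42.  33.] [0.46  0.294 0.06 ] 0.109
```

View pics/scene.png

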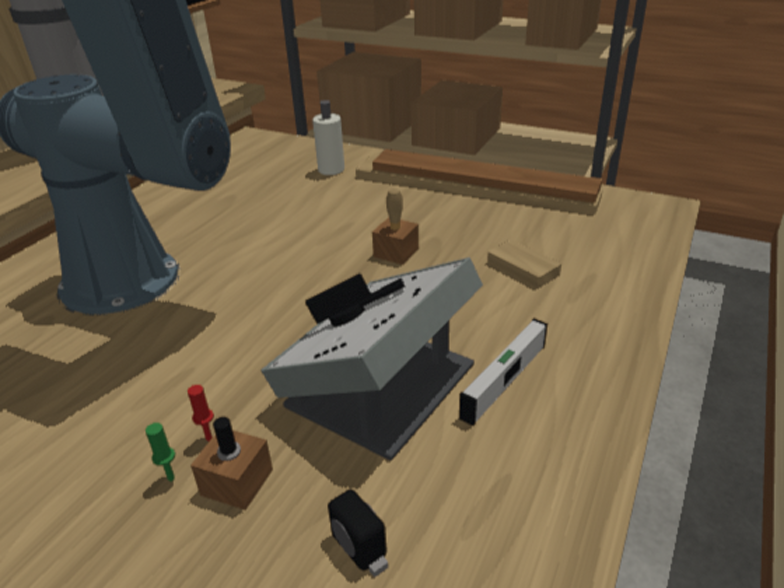

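View pics/top.png

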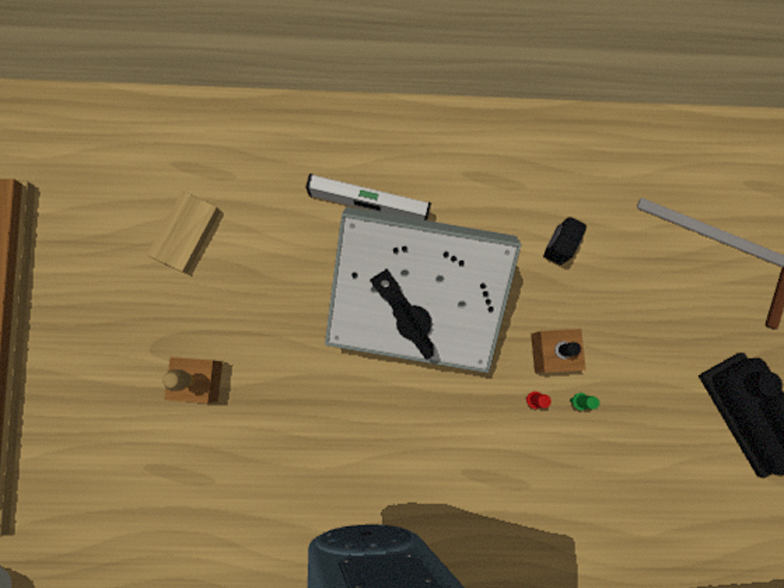

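The pin candidates in the scene image (1.4x) are green (160,450), red (200,410) and black (227,437). The black one stands in a block with its steel collar on top, so it fits the description. The thing at (395,215) is the bradawl. The lever points at the single stud, so it is in position 1. I'll confirm with a crop and fit the console next.

```bash
cat >> h.py <<'E'
def fit_panel(c,lo=(0.42,-0.28),hi=(0.78,0.12)):
    """returns normal n, centre, console-x yaw from bright panel points"""
    W=world(c);g=c["image"].astype(int)
    m=(c["range_z"]>0)&(W[...,2]>.075)&(W[...,2]<.2)&(W[...,0]>lo[0])&(W[...,0]<hi[0])&(W[...,1]>lo[1])&(W[...,1]<hi[1])&(g.min(-1)>90)&((g.max(-1)-g.min(-1))<25)
    P=W[m]
    for t in (.02,.008,.003,.003):
        if t==.02: n=np.array([-.5,0,.866]);d=np.median(P@n)
        k=abs(P@n-d)<t;Q=P[k];cc=Q.mean(0);n=np.linalg.svd(Q-cc,full_matrices=False)[2][2];n*=np.sign(n[2]);d=cc@n
    Q=P[abs(P@n-d)<.004]
    return n,d,Q
def frame(n,yaw):
    s=np.array([np.cos(yaw),np.sin(yaw),0]);s=s-n*(s@n);s/=np.linalg.norm(s);return s,np.cross(n,s)
E
python3 - <<'E'
from h import *
for nm in ["top","scene"]:
    c=shot(nm);n,d,Q=fit_panel(c);yaw=np.arctan2(-n[1],-n[0])
    s,l=frame(n,yaw);hull=cv2.minAreaRect(np.stack([Q@s,Q@l],1).astype(np.float32))
    print(nm,len(Q),n.round(3),"tilt",np.degrees(np.arccos(n[2])).round(2),"yaw",yaw.round(3),hull)
    C=hull[0][0]*s+hull[0][1]*l+d*n;print("centre",C.round(4),"hinge",(C-.042*s).round(4))
    if nm=="scene": save(c,"crop1.png",(90,250,210,370),5)
E
```

```text
top 10214 [-0.496  0.072  0.866] tilt 30.05 yaw -0.144 ((0.5853351950645447, 0.028049364686012268), (0.27135491371154785, 0.22176864743232727), 89.99878692626953)
centre [ 0.5961 -0.0582  0.1348] hinge [ 0.5601 -0.053   0.1137]
scene 3229 [-0.491  0.069  0.868] tilt 29.72 yaw -0.14 ((0.5876849889755249, 0.024171948432922363), (0.27030766010284424, 0.22473785281181335), 89.71543884277344)
centre [ 0.5983 -0.0601  0.1329] hinge [ 0.5622 -0.055   0.1121]
```

View pics/crop1.png

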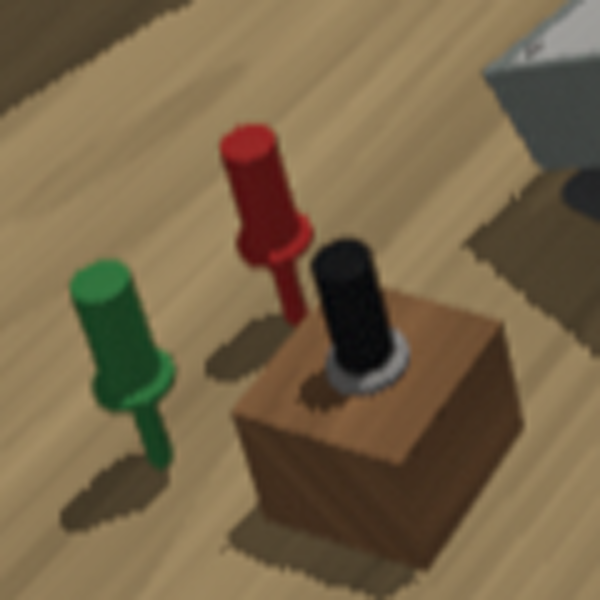

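The crop shows the lock pin with black handle (350,300) and steel collar (368,360) in its block. Red and green are the look-alikes. Now I'll compute the moves.

```bash
cat >> h.py <<'E'
def wrap(a): return (a+np.pi)%(2*np.pi)-np.pi
def pose():
    o=get_obs();w,x,y,z=o["eef_rot"];M=R.from_quat([x,y,z,w]).as_matrix();return np.array(o["eef_pos"]),np.arctan2(M[1,0],M[0,0]),o
def rel(p0,f0,p,f):
    c,s=np.cos(f0),np.sin(f0);d=np.array(p)-p0
    return [[round(float(v)/.4,3) for v in (c*d[0]+s*d[1],s*d[0]-c*d[1],-d[2])],round(float(wrap(f0-f))/np.pi,4)]
HINGE=np.array([.5611,-.054,.1129]);YAW=-.142
C30,S30=np.cos(np.pi/6),.5
X=np.array([np.cos(YAW),np.sin(YAW),0]);L=np.array([-np.sin(YAW),np.cos(YAW),0]);Zw=np.array([0,0,1.])
S=C30*X+S30*Zw;N=-S30*X+C30*Zw
def nose(a): return np.cos(a)*S-np.sin(a)*L
def side(a): return np.sin(a)*S+np.cos(a)*L
def phi(a):
    d=nose(a);return np.arctan2(d[1],d[0])
def push(a,D=None,r=.04,h=.04):
    if D is None: D=.0225+.008*max(0,-np.sin(a))
    return HINGE+r*nose(a)+D*side(a)+h*N
E
python3 - <<'E'
from h import *
p,f,o=pose();p0=np.array([.139,-.558,.231])
print(f,rel(p0,f,[.53,-.06,.40],.245))
E
```

```text
0.24473320056932188 [[1.25, -0.971, -0.422], -0.0001]
```

Request:
play_rows(
  plan=[
    [0, [0, 0, -0.2], 0],
    [0, [0.2, -0.1, -0.4], 0],
    [0, [0.7, -0.5, -0.422], 0],
    [0, [0.7, -0.5, -0.422], 0],
    [0, [0.7, -0.5, -0.422], 0],
    [0, [0.7, -0.5, -0.422], 0],
    [0, [0.7, -0.5, -0.422], 0],
    [0, [0.7, -0.5, -0.422], 0],
    [0, [0.7, -0.5, -0.422], 0],
    [0, [0.7, -0.5, -0.422], 0],
  ],
)

```text
time_s: 1.9
eef_pos: [0.3644, -0.294, 0.4017]
eef_rot: [0.001, 0.992, 0.124, 0.001]
wrist_force: [-0.8, -0.1, 0.5]
opening: -0.003
grasp_force: 0.0
```

Request:
play_rows(
  plan=[
    [0, [0.55, -0.471, 0], 0],
    [0, [0.55, -0.471, 0], 0],
    [0, [0.55, -0.471, 0], 0],
    [0, [0.55, -0.471, 0], 0],
    [0, [0.55, -0.471, 0], 0],
    [0, [0.55, -0.471, 0], 0],
    [0, [0.55, -0.471, 0], 0],
    [0, [0.55, -0.471, 0], 0],
    [0, [0.55, -0.471, 0], 0],
    [0, [0.55, -0.471, 0], 0],
  ],
)

```text
time_s: 2.9
eef_pos: [0.5298, -0.0614, 0.4]
eef_rot: [0.0, 0.993, 0.121, -0.0]
wrist_force: [-0.1, -0.2, -0.2]
opening: -0.001
grasp_force: 0.0
```

Run:
```python
from h import *
p,f,o=pose();print(o["time_s"],p.round(4),f,o["q"].round(3),o["wrist_force"])
c=shot("wrist");save(c,"w1.png");print(np.round(c["T_tool_cam"],3),c["range_z"].max())
n,d,Q=fit_panel(c);yaw=np.arctan2(-n[1],-n[0])
s,l=frame(n,yaw);hull=cv2.minAreaRect(np.stack([Q@s,Q@l],1).astype(np.float32))
print(len(Q),n.round(3),"tilt",np.degrees(np.arccos(n[2])).round(2),"yaw",yaw.round(3),hull)
C=hull[0][0]*s+hull[0][1]*l+d*n;print("centre",C.round(4),"hinge",(C-.042*s).round(4))
# studs
W=world(c);g=c["image"].max(-1)<60
k,lab,st,ce=cv2.connectedComponentsWithStats(g.astype(np.uint8))
for i in range(1,k):
    if 8<st[i,4]<4000:
        u,v=np.round(ce[i]).astype(int);q=W[v,u]-HINGE;print(ce[i].round(1),st[i,4],"s,l,n mm",np.round([q@S*1e3,q@L*1e3,q@N*1e3],1))
```

```text
2.9 [ 0.5298 -0.0614  0.4   ] 0.2424331270839237 [-3.380e-01 -1.000e-03  1.469e+00 -0.000e+00  1.673e+00  9.900e-01] [-0.09508889 -0.18696737 -0.1564295 ]
[[ 0.001 -0.946 -0.326  0.085]
 [ 1.     0.001 -0.001  0.001]
 [ 0.002 -0.326  0.946 -0.143]
 [ 0.     0.     0.     1.   ]] 0.71256
39595 [-0.496  0.07   0.866] tilt 30.03 yaw -0.14 ((0.5872052907943726, 0.025196224451065063), (0.270058810710907, 0.22123439610004425), 89.74878692626953)
centre [ 0.5983 -0.059   0.1342] hinge [ 0.5623 -0.0539  0.1132]
[273.2  29.4] 59 s,l,n mm [111.3  47.4   3.5]
[287.7  30.2] 61 s,l,n mm [116.7  34.3   5.1]
[521.5  60.2] 3090 s,l,n mm [ 139.5 -232.1 -134.3]
[205.   54.5] 46 s,l,n mm [ 60.6 103.4   3.4]
[351.5  56.2] 56 s,l,n mm [117.8 -27.8   2.9]
[361.3  66.5] 52 s,l,n mm [113.1 -40.5   2.7]
[370.8  76. ] 50 s,l,n mm [108.4 -53.6   2.7]
[390.8 117.7] 38 s,l,n mm [ 78.3 -93.3   3.9]
[ 33.5 144.5] 1035 s,l,n mm [-163.5  309.3    4.6]
[390.5 128.8] 30 s,l,n mm [ 65.6 -99.9   1.9]
[389.9 139.6] 19 s,l,n mm [  54.8 -106.5    3.7]
[467.  213.8] 461 s,l,n mm [  -1.9 -248.8   -3.7]
[440.7 252.3] 25 s,l,n mm [-113.3 -297.7  -39.1]
```

View pics/w1.png

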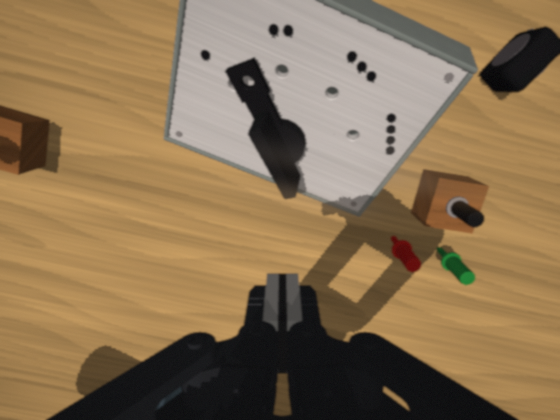

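The wrist view shows the lever's nose at (243,75) by the single stud, with the three studs at (361,66). They fall within 0.5 mm of where my console frame predicts them. Next I'll plan the push.

Run:
```python
from h import *
p0=np.array([.53,-.0605,.40]);f0=.2447
st=push(-1.047,.042);f=phi(-1.047)
print("start",st,f,rel(p0,f0,st+[0,0,.08],f),rel(p0,f0,st,f))
for a in np.linspace(-1.047,.25,9): print(a.round(2),push(a).round(3),rel(st,f,push(a),phi(a)))
a=.25;print("away",rel(push(a),phi(a),push(a,.045)+[0,0,0],phi(a)),)
```

```text
start [0.53514891 0.00592003 0.13935998] 0.9649662236523682 [[0.053, -0.158, 0.452], -0.2293] [[0.053, -0.158, 0.652], -0.2293]
-1.05 [ 0.544 -0.002  0.145] [[-0.004, 0.028, -0.014], 0.0]
-0.88 [ 0.551 -0.003  0.149] [[0.004, 0.045, -0.024], 0.0486]
-0.72 [ 0.558 -0.006  0.153] [[0.008, 0.064, -0.035], 0.0995]
-0.56 [ 0.564 -0.01   0.157] [[0.009, 0.083, -0.045], 0.1527]
-0.4 [ 0.57  -0.016  0.161] [[0.005, 0.102, -0.054], 0.2083]
-0.24 [ 0.574 -0.023  0.164] [[-0.003, 0.121, -0.062], 0.266]
-0.07 [ 0.578 -0.03   0.167] [[-0.013, 0.139, -0.068], 0.3251]
0.09 [ 0.58  -0.038  0.168] [[-0.026, 0.154, -0.073], 0.3846]
0.25 [ 0.581 -0.045  0.17 ] [[-0.039, 0.166, -0.076], 0.4436]
away [[-0.004, -0.056, -0.007], 0.0]
```

Request:
play_rows(
  plan=[
    [0, [0.053, -0.158, 0.2], -0.2293],
    [0, [0.053, -0.158, 0.452], -0.2293],
    [0, [0.053, -0.158, 0.452], -0.2293],
    [0, [0.053, -0.158, 0.452], -0.2293],
    [0, [0.053, -0.158, 0.452], -0.2293],
    [0, [0.053, -0.158, 0.5], -0.2293],
    [0, [0.053, -0.158, 0.58], -0.2293],
    [0, [0.053, -0.158, 0.652], -0.2293],
    [0, [0.053, -0.158, 0.652], -0.2293],
    [0, [0.053, -0.158, 0.652], -0.2293],
  ],
)

```text
time_s: 3.95
eef_pos: [0.5355, 0.0059, 0.1397]
eef_rot: [-0.0, 0.886, 0.464, -0.0]
wrist_force: [0.3, -0.7, 0.5]
opening: 0.003
grasp_force: 0.0
```

Request:
play_rows(
  plan=[
    [0, [-0.004, 0.028, -0.014], 0],
    [0, [0.004, 0.045, -0.024], 0.045],
    [0, [0.006, 0.055, -0.03], 0.075],
    [0, [0.008, 0.064, -0.035], 0.0995],
    [0, [0.009, 0.074, -0.04], 0.126],
    [0, [0.009, 0.083, -0.045], 0.1527],
    [0, [0.007, 0.092, -0.05], 0.18],
    [0, [0.005, 0.102, -0.054], 0.2083],
    [0, [0.001, 0.112, -0.058], 0.237],
    [0, [-0.003, 0.121, -0.062], 0.266],
  ],
)

```text
time_s: 4.95
eef_pos: [0.5759, -0.021, 0.1659]
eef_rot: [-0.002, 0.998, 0.063, 0.001]
wrist_force: [2.1, 10.8, -5.7]
opening: 0.002
grasp_force: 4.9
```

Run:
```python
from h import *
p,f,o=pose();print(p.round(4),f)
a=-.24
pc,fc=push(-.238),phi(-.238)
for a in (-.07,.09,.17,.25,.3): print(a,rel(pc,fc,push(a),phi(a)))
print("away",rel(pc,fc,push(.3,.045),phi(.3)))
```

```text
[ 0.5759 -0.021   0.1659] 0.12542283512900568
-0.07 [[0.006, 0.021, -0.006], 0.0612]
0.09 [[0.009, 0.04, -0.011], 0.12]
0.17 [[0.009, 0.049, -0.013], 0.1492]
0.25 [[0.009, 0.058, -0.014], 0.1782]
0.3 [[0.009, 0.063, -0.015], 0.1961]
away [[0.037, 0.015, -0.023], 0.1961]
```

Request:
play_rows(
  plan=[
    [0, [0.003, 0.011, -0.003], 0.03],
    [0, [0.006, 0.021, -0.006], 0.061],
    [0, [0.008, 0.03, -0.009], 0.09],
    [0, [0.009, 0.04, -0.011], 0.12],
    [0, [0.009, 0.049, -0.013], 0.149],
    [0, [0.009, 0.058, -0.014], 0.178],
    [0, [0.009, 0.058, -0.014], 0.178],
    [0, [0.03, 0.015, -0.023], 0.178],
    [0, [0.03, 0.015, -0.12], 0.178],
    [0, [0.03, 0.015, -0.24], 0.178],
  ],
)

```text
time_s: 5.95
eef_pos: [0.5865, -0.0261, 0.2602]
eef_rot: [0.0, 0.977, -0.212, -0.002]
wrist_force: [0.3, -0.6, -0.0]
opening: 0.001
grasp_force: 0.0
```

Run:
```python
from h import *
c=shot("top");W=world(c);q=(W-HINGE)
s,l,n=q@S,q@L,q@N
m=(c["image"].max(-1)<70)&(n>.004)&(n<.065)&(np.hypot(s,l)<.1)
print(m.sum())
r=np.hypot(s,l);k=m&(r>.055)
print("angle",-np.arctan2(l[k].mean(),s[k].mean()),k.sum())
save(c,"t2.png",(220,130,400,280),4)
p,f,o=pose();print(p,f,o["q"].round(3))
```

```text
663
angle nan 0
[ 0.59120097 -0.0272175   0.27180655] -0.42649313471269035 [-0.246  0.178  1.528 -0.     1.423  1.751]<stdin>:7: RuntimeWarning: Mean of empty slice.
  ret = ret.dtype.type(ret / rcount)
```

View pics/t2.png

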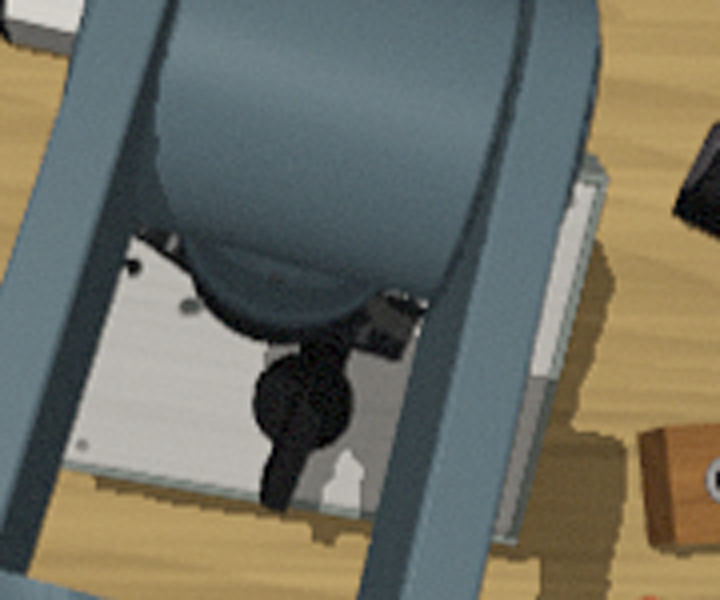

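The view is partly blocked by the arm, but the lever bar now points up and to the right. I'll check its angle once the arm is clear, and go to the pin now.

Run:
```python
from h import *
p,f,o=pose();print(rel(p,f,[.49,-.30,.27],0))
```

```text
[[0.052, 0.726, 0.005], -0.1358]
```

Request:
play_rows(
  plan=[
    [60, [0.052, 0.726, 0.005], -0.1358],
    [60, [0.052, 0.726, 0.005], -0.1358],
    [60, [0.052, 0.726, 0.005], -0.1358],
    [60, [0.052, 0.726, 0.005], -0.1358],
    [60, [0.052, 0.726, 0.005], -0.1358],
    [60, [0.052, 0.726, 0.005], -0.1358],
    [60, [0.052, 0.726, 0.005], -0.1358],
    [60, [0.052, 0.726, 0.005], -0.1358],
    [60, [0.052, 0.726, 0.005], -0.1358],
  ],
)

```text
time_s: 6.9
eef_pos: [0.4859, -0.2985, 0.2588]
eef_rot: [0.0, 1.0, -0.001, 0.001]
wrist_force: [0.6, 1.1, -0.6]
opening: 0.702
grasp_force: 0.0
```

Run:
```python
from h import *
p,f,o=pose();print(o["time_s"],p.round(4),round(f,4))
c=shot("top");W=world(c);q=(W-HINGE)
s,l,n=q@S,q@L,q@N;r=np.hypot(s,l)
k=(c["image"].max(-1)<70)&(n>.006)&(n<.065)&(r>.055)&(r<.1)
print("lever angle",-np.arctan2(l[k].mean(),s[k].mean()),k.sum())
def pinfit(c,tag):
    W=world(c)
    m=(W[...,2]>.067)&(W[...,2]<.112)&(c["image"].max(-1)<70)&(abs(W[...,0]-.517)<.04)&(abs(W[...,1]+.30)<.04)&(c["range_z"]>0)
    P=W[m];t=W[(W[...,2]>.1125)&(W[...,2]<.125)&(c["image"].max(-1)<90)&(abs(W[...,0]-.517)<.04)&(abs(W[...,1]+.30)<.04)]
    b=W[(abs(W[...,2]-.06)<.003)&(abs(W[...,0]-.517)<.06)&(abs(W[...,1]+.30)<.06)&(c["image"][...,0]>c["image"][...,2]+25)]
    br=cv2.minAreaRect((b[:,:2]*1000).astype(np.float32))
    from scipy.optimize import least_squares
    g=least_squares(lambda x:np.hypot(P[:,0]-x[0],P[:,1]-x[1])-.011,[.517,-.3],loss="soft_l1",f_scale=.001).x
    print(tag,len(P),"cyl",g.round(4),"top",t.mean(0).round(4),len(t),"block",np.round(br[0],1),np.round(br[1],1),br[2],b[:,2].mean())
pinfit(c,"top")
c=shot("wrist");save(c,"w2.png");pinfit(c,"wrist")
c=shot("scene");pinfit(c,"scene")
```

```text
6.9 [ 0.4859 -0.2985  0.2588] -0.0018
lever angle 0.17282246059265788 261
top 62 cyl [ 0.5177 -0.2908] top [ 0.5207 -0.3084  0.1162] 72 block [ 520.9 -309.6] [70.  71.2] 4.905739784240723 0.0607129916883021
wrist 120 cyl [ 0.5227 -0.3107] top [ 0.5238 -0.3105  0.1154] 567 block [ 523.  -310.7] [70.2 70.1] 4.788364410400391 0.06052742673656373
scene 227 cyl [ 0.5356 -0.3236] top [ 0.5235 -0.312   0.1136] 66 block [ 522.9 -311.2] [71.6 72.2] 4.84555721282959 0.05849380447361603
```

View pics/w2.png

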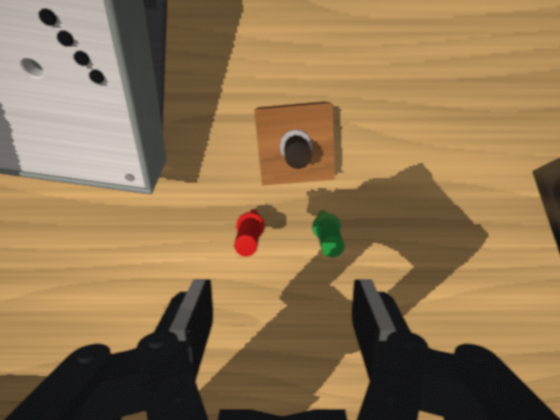

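```bash
cat >> h.py <<'E'
def leverang(c):
    W=world(c);q=W-HINGE;s,l,n=q@S,q@L,q@N;r=np.hypot(s,l);dk=(c["image"].max(-1)<80)&(c["range_z"]>0)
    out=[]
    for lo,hi,r0,r1 in ((.045,.06,0,.06),(.010,.021,.06,.1)):
        k=dk&(n>lo)&(n<hi)&(r>r0)&(r<r1)
        if lo>.04:
            P=np.stack([s[k],l[k]],1);P=P-P.mean(0);v=np.linalg.svd(P,full_matrices=False)[2][0];v*=np.sign(v[0]);out.append((k.sum(),round(-np.arctan2(v[1],v[0]),3)))
        else: out.append((k.sum(),round(-np.arctan2(l[k].mean(),s[k].mean()),3),s[k].mean().round(4),l[k].mean().round(4)))
    return out
E
python3 - <<'E'
from h import *
for n in ["top","scene"]:
    c=shot(n);print(n,leverang(c)); 
    if n=="top": save(c,"t3.png",(220,130,400,280),4)
p,f,o=pose();print(p.round(4),f);pin=np.array([.523,-.3107])
print(rel(p,f,[*pin,.16],.084),rel(p,f,[*pin,.081],.084))
E
```

```text
top [(np.int64(334), np.float64(0.191)), (np.int64(237), np.float64(0.175), np.float64(0.0781), np.float64(-0.0138))]
scene [(np.int64(144), np.float64(0.148)), (np.int64(129), np.float64(0.232), np.float64(0.0798), np.float64(-0.0189))]
[ 0.4859 -0.2978  0.2583] -0.0007250372374012222
[[0.093, 0.032, 0.246], -0.027] [[0.093, 0.032, 0.443], -0.027]
```

View pics/t3.png

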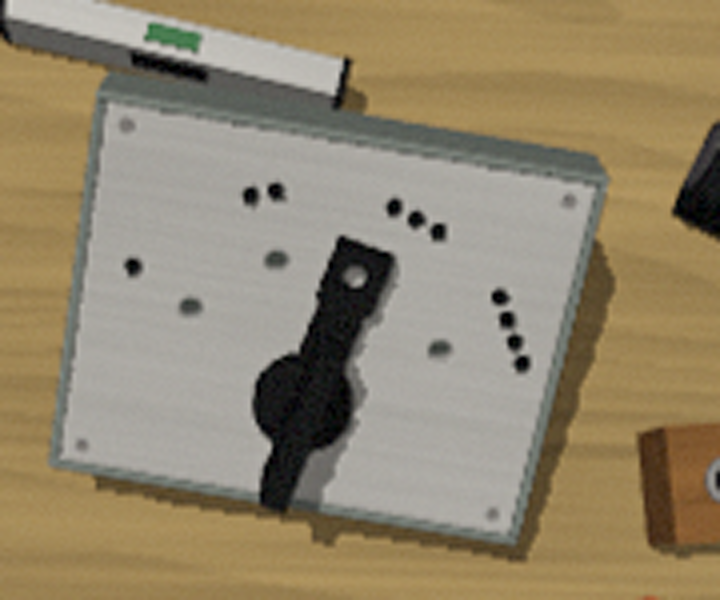

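The lever sits at about 0.19 rad, short of the detent at 0.349: the nose hole at (355,275) is still left of the stud row at (416,220). I'll push it further before fetching the pin.

Run:
```python
from h import *
p,f,o=pose();print(p,f)
a=.19;st=push(a,.045);F=phi(.3)
print(rel(p,f,st+[0,0,.1],F))
for b,D in ((.19,.045),(.25,None),(.35,None),(.40,None),(.40,.045)): print(b,rel(st+[0,0,.1],F,push(b,D),F))
```

```text
[ 0.48592735 -0.29780358  0.25827105] -0.0007250372374012222
[[0.253, -0.693, -0.033], 0.1542]
0.19 [[0.0, -0.0, 0.25], 0.0]
0.25 [[0.014, 0.061, 0.254], 0.0]
0.35 [[0.019, 0.071, 0.253], 0.0]
0.4 [[0.022, 0.076, 0.253], 0.0]
0.4 [[0.022, 0.021, 0.242], 0.0]
```

Request:
play_rows(
  plan=[
    [0, [0.253, -0.693, -0.033], 0.1542],
    [0, [0.253, -0.693, -0.033], 0.1542],
    [0, [0.253, -0.693, -0.033], 0.1542],
    [0, [0.253, -0.693, -0.033], 0.1542],
    [0, [0.253, -0.693, -0.033], 0.1542],
    [0, [0.253, -0.693, -0.033], 0.1542],
    [0, [0.253, -0.693, -0.033], 0.1542],
    [0, [0.253, -0.693, -0.033], 0.1542],
    [0, [0.253, -0.693, -0.033], 0.1542],
    [0, [0.253, -0.693, -0.033], 0.1542],
  ],
)

```text
time_s: 8.15
eef_pos: [0.587, -0.0235, 0.2711]
eef_rot: [0.0, 0.97, -0.242, -0.0]
wrist_force: [-0.3, -0.5, -0.4]
opening: -0.001
grasp_force: 0.0
```

Request:
play_rows(
  plan=[
    [0, [0, 0, 0.13], 0],
    [0, [0, 0, 0.25], 0],
    [0, [0.005, 0.02, 0.252], 0],
    [0, [0.01, 0.04, 0.253], 0],
    [0, [0.014, 0.061, 0.254], 0],
    [0, [0.019, 0.071, 0.253], 0],
    [0, [0.022, 0.076, 0.253], 0],
    [0, [0.022, 0.076, 0.253], 0],
    [0, [0.022, 0.076, 0.253], 0],
    [0, [0.022, 0.076, 0.253], 0],
  ],
)

```text
time_s: 9.15
eef_pos: [0.581, -0.0528, 0.1703]
eef_rot: [-0.0, 0.97, -0.241, 0.0]
wrist_force: [-0.8, 0.5, -0.4]
opening: -0.001
grasp_force: 0.0
```

Run:
```python
from h import *
p,f,o=pose();print(o["time_s"],p.round(4),f,o["wrist_force"].round(1),push(.4).round(4))
for n in ["top","scene","wrist"]:
    c=shot(n);print(n,leverang(c))
```

```text
9.15 [ 0.581  -0.0528  0.1703] -0.48707829746744497 [-0.8  0.5 -0.4] [ 0.5811 -0.0517  0.1703]
top [(np.int64(270), np.float64(0.372)), (np.int64(0), np.float64(nan), np.float64(nan), np.float64(nan))]
scene [(np.int64(171), np.float64(0.19)), (np.int64(122), np.float64(0.384), np.float64(0.0768), np.float64(-0.031))]
wrist [(np.int64(1413), np.float64(-0.14)), (np.int64(5407), np.float64(0.344), np.float64(0.0778), np.float64(-0.0279))]h.py:54: RuntimeWarning: Mean of empty slice.
  else: out.append((k.sum(),round(-np.arctan2(l[k].mean(),s[k].mean()),3),s[k].mean().round(4),l[k].mean().round(4)))
  ret = ret.dtype.type(ret / rcount)
```

The force has dropped to zero and the lever reads about 0.35, so it has clicked in. Back away, then to the pin.

Run:
```python
from h import *
p,f,o=pose();pin=np.array([.523,-.3107])
up=p+.02*side(.35)+[0,0,.1];f1=f
print(rel(p,f,p+.02*side(.35),f),rel(p,f,up,f))
print(rel(p,f,[*pin,.22],.084), p, f)
```

```text
[[-0.002, -0.049, -0.009], 0.0] [[-0.002, -0.049, -0.259], 0.0]
[[0.174, 0.637, -0.125], -0.1818] [ 0.58083575 -0.05279556  0.16999633] -0.48706967398957685
```

Request:
play_rows(
  plan=[
    [0, [-0.002, -0.049, -0.009], 0],
    [0, [-0.002, -0.049, -0.13], 0],
    [0, [-0.002, -0.049, -0.25], 0],
    [0, [0.174, 0.637, -0.25], -0.1818],
    [0, [0.174, 0.637, -0.25], -0.1818],
    [60, [0.174, 0.637, -0.25], -0.1818],
    [60, [0.174, 0.637, -0.25], -0.1818],
    [60, [0.174, 0.637, -0.25], -0.1818],
    [60, [0.174, 0.637, -0.125], -0.1818],
    [60, [0.174, 0.637, -0.125], -0.1818],
  ],
)

```text
time_s: 10.3
eef_pos: [0.5208, -0.3132, 0.217]
eef_rot: [-0.001, 0.999, 0.04, -0.001]
wrist_force: [-0.2, 1.6, -1.4]
opening: 0.705
grasp_force: 0.0
```

Request:
play_rows(
  plan=[
    [60, [0, 0, 0], 0],
    [60, [0, 0, 0], 0],
  ],
)

```text
time_s: 10.5
eef_pos: [0.5234, -0.3098, 0.2203]
eef_rot: [-0.001, 0.999, 0.042, -0.0]
wrist_force: [-0.7, 0.2, 1.0]
opening: 0.702
grasp_force: 0.0
```

Run:
```python
from h import *
p,f,o=pose();pin=np.array([.523,-.3107]);print(o["time_s"],p.round(4),f)
for n in ["top","scene"]: c=shot(n);print(n,leverang(c))
print(rel(p,f,[*pin,.11],.084),rel(p,f,[*pin,.081],.084))
```

```text
10.5 [ 0.5234 -0.3098  0.2203] 0.08394168598028055
top [(np.int64(336), np.float64(0.354)), (np.int64(237), np.float64(0.337), np.float64(0.0748), np.float64(-0.0262))]
scene [(np.int64(128), np.float64(0.327)), (np.int64(126), np.float64(0.391), np.float64(0.0763), np.float64(-0.0314))]
[[-0.001, 0.002, 0.276], -0.0] [[-0.001, 0.002, 0.348], -0.0]
```

Request:
play_rows(
  plan=[
    [60, [0, 0.002, 0.12], 0],
    [60, [0, 0.002, 0.24], 0],
    [60, [0, 0.002, 0.348], 0],
    [60, [0, 0.002, 0.348], 0],
    [60, [0, 0.002, 0.348], 0],
    [0, [0, 0.002, 0.348], 0],
    [0, [0, 0.002, 0.348], 0],
    [0, [0, 0.002, 0.348], 0],
    [0, [0, 0.002, 0.348], 0],
    [0, [0, 0.002, 0.348], 0],
  ],
)

```text
time_s: 11.6
eef_pos: [0.5246, -0.3124, 0.0839]
eef_rot: [0.001, 0.999, 0.042, 0.002]
wrist_force: [0.0, 2.8, 7.9]
opening: 0.24
grasp_force: 58.3
```

Request:
play_rows(
  plan=[
    [0, [0, 0, -0.08], 0],
    [0, [0, 0, -0.17], 0],
    [0, [0, 0, -0.25], 0],
    [0, [0.08, 0, -0.25], 0],
    [0, [0.15, 0, -0.25], 0],
    [0, [0.15, 0, -0.25], 0],
    [0, [0.15, 0, -0.25], 0],
  ],
)

```text
time_s: 12.3
eef_pos: [0.5829, -0.3064, 0.1812]
eef_rot: [0.0, 0.999, 0.042, -0.0]
wrist_force: [-0.4, -0.2, -1.3]
opening: 0.239
grasp_force: 59.2
```

```bash
cat >> h.py <<'E'
def held(c,excl=None,zlo=-.02,zhi=.09):
    """points near tool axis below fingers, in tool frame (mm)"""
    p,f,o=pose();W=world(c)-p
    t=np.stack([np.cos(f)*W[...,0]+np.sin(f)*W[...,1],np.sin(f)*W[...,0]-np.cos(f)*W[...,1],-W[...,2]],-1)
    return t
E
python3 - <<'E'
from h import *
p,f,o=pose();print(o["time_s"],p.round(4),f,o["opening"],o["grasp_force"],o["wrist_force"].round(2))
for n in ["scene","wrist"]:
    c=shot(n);t=held(c);m=(c["range_z"]>0)&(abs(t[...,0])<.03)&(abs(t[...,1])<.02)&(t[...,2]>.0)&(t[...,2]<.085)
    P=t[m]*1000
    for z in range(0,85,6):
        k=(P[:,2]>=z)&(P[:,2]<z+6)
        if k.sum()>3: print(n,z,k.sum(),np.percentile(P[k],[2,50,98],axis=0)[:,:2].round(1).tolist())
save(c,"w3.png")
E
```

```text
12.3 [ 0.5829 -0.3064  0.1812] 0.08446616807844798 0.23869812699111367 59.24081861972809 [-0.44 -0.17 -1.26]
scene 0 19 [[-3.3, -10.8], [7.8, 1.9], [9.1, 16.8]]
scene 6 28 [[-4.7, -4.4], [6.6, 6.3], [9.9, 11.2]]
scene 12 38 [[-7.1, -3.6], [4.9, 7.7], [9.4, 11.2]]
scene 18 100 [[-14.0, -11.1], [5.3, 8.2], [13.0, 15.0]]
scene 24 7 [[-9.0, 8.1], [3.8, 12.2], [10.0, 13.6]]
scene 30 4 [[1.1, 2.5], [3.0, 3.9], [5.6, 4.7]]
scene 36 11 [[-2.7, -1.2], [0.5, 3.9], [3.4, 5.7]]
scene 42 21 [[-3.6, -1.4], [0.7, 3.4], [3.7, 5.7]]
scene 48 14 [[-3.9, -0.1], [1.2, 3.2], [3.6, 5.8]]
scene 54 13 [[-2.5, -1.9], [1.5, 2.6], [3.4, 5.2]]
scene 60 17 [[-4.6, 0.2], [1.8, 3.7], [4.0, 5.4]]
scene 66 4 [[-1.4, 0.4], [0.7, 2.0], [2.8, 4.1]]
wrist 0 273 [[2.5, -9.3], [8.6, 0.2], [10.1, 10.0]]
wrist 6 255 [[1.1, -9.5], [8.6, 0.6], [10.0, 10.4]]
wrist 12 335 [[0.9, -12.7], [8.5, -0.8], [12.9, 11.9]]
wrist 18 693 [[0.2, -13.1], [9.2, 0.6], [13.8, 13.9]]
wrist 42 21 [[2.7, -3.1], [3.9, 0.1], [4.7, 3.3]]
wrist 48 62 [[0.7, -4.0], [3.6, 0.4], [4.5, 4.6]]
wrist 54 67 [[-0.0, -4.7], [3.8, 0.1], [4.5, 4.8]]
wrist 60 35 [[-0.1, -4.3], [3.4, 0.7], [4.4, 4.9]]
```

View pics/w3.png

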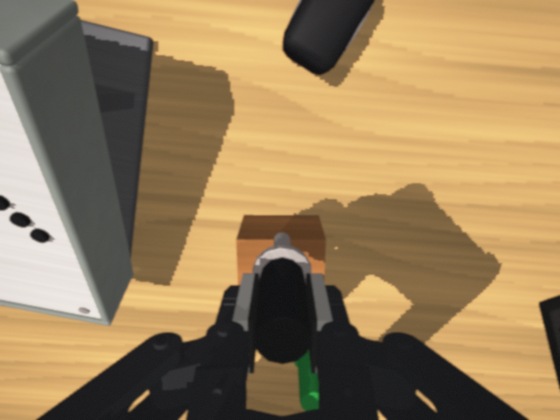

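The pin is held upright (collar at (282,258), axis on the tool axis within 1 mm). Since the tool can only point down, I'll tilt the pin 30° in the grip. Its shank will press against the block's far top edge to turn it.

Request:
play_rows(
  plan=[
    [0, [0, 0, 0.1], 0],
    [0, [0, 0, 0.195], 0],
    [0, [0, 0, 0.195], 0],
    [0, [-0.03, 0, 0.195], 0],
    [0, [-0.05, 0, 0.195], 0],
    [0, [-0.06, 0, 0.195], 0],
    [0, [-0.07, 0, 0.195], 0],
    [0, [-0.075, 0, 0.195], 0],
  ],
)

```text
time_s: 13.2
eef_pos: [0.5553, -0.3102, 0.1062]
eef_rot: [0.002, 0.999, 0.041, 0.004]
wrist_force: [7.2, -0.4, -3.2]
opening: 0.243
grasp_force: 58.7
```

Request:
play_rows(
  plan=[
    [0, [-0.01, 0, 0], 0],
    [0, [-0.02, 0, 0], 0],
    [0, [-0.03, 0, 0], 0],
    [0, [-0.03, 0, 0], 0],
  ],
)

```text
time_s: 13.6
eef_pos: [0.5429, -0.3113, 0.1062]
eef_rot: [0.002, 0.999, 0.042, 0.003]
wrist_force: [3.9, 1.0, -0.3]
opening: 0.241
grasp_force: 59.0
```

```bash
cat >> h.py <<'E'
from scipy.optimize import least_squares
def pinaxis(c,th0=0.):
    """fit in tool frame: parts of pin visible below fingers; returns tilt(about y, + = tip to +x), side tilt, point at collar; via cylinder fits"""
    t=held(c);g=c["image"].astype(int)
    m=(c["range_z"]>0)&(abs(t[...,1])<.02)&(t[...,2]>-.03)&(t[...,2]<.085)&(abs(t[...,0])<.075)
    return t[m],g[m]
def model_res(x,P):
    # x: x0,y0 of axis at tool z=-.019 (grip), tilt a (xz), b (yz), collar distance k from grip ; signed distance to pin surface
    d=np.array([np.tan(x[2]),np.tan(x[3]),1.]);d/=np.linalg.norm(d)
    q=P-np.array([x[0],x[1],-.019]);u=q@d;r=np.linalg.norm(q-u[:,None]*d,axis=1)
    k=x[4]
    def box(lo,hi,R0):
        dx=np.abs(u-(lo+hi)/2)-(hi-lo)/2;dr=r-R0
        return np.minimum(np.maximum(dx,dr),0)+np.hypot(np.maximum(dx,0),np.maximum(dr,0))
    e=np.minimum.reduce([box(k-.055,k-.005,.011),box(k-.005,k,.015),box(k,k+.045,.005)])
    return e
def pinfit(c,a0):
    P,g=pinaxis(c);x=np.array([0,0,a0,0,.041])
    for tol in (.012,.007,.004,.003):
        e=model_res(x,P);K=P[abs(e)<tol];x=least_squares(lambda y:np.r_[model_res(y,K)*1e3,(y[:2]-[0,0])*1e3*.3],x,loss="soft_l1").x
    return x,len(K),abs(model_res(x,K)).mean()
E
python3 - <<'E'
from h import *
p,f,o=pose();print(o["time_s"],p.round(4),f,o["wrist_force"].round(2))
for n in ("wrist","scene"):
    c=shot(n)
    for a0 in (.1,.3): x,k,e=pinfit(c,a0);print(n,a0,(x[:2]*1e3).round(1),np.degrees(x[2:4]).round(1),x[4].round(4),k,e)
E
```

```text
13.6 [ 0.5429 -0.3113  0.1062] 0.08310043367590167 [ 3.88  0.98 -0.3 ]
wrist 0.1 [0.6 0.4] [16.1  0.2] 0.0436 6225 0.0003516327836601432
wrist 0.3 [0.6 0.4] [16.1  0.2] 0.0436 6225 0.00035163278365301856
scene 0.1 [-0.1 -2. ] [13.9  4.2] 0.0455 466 0.0011233974684456214
scene 0.3 [-0.6 -1. ] [15.3  1.9] 0.0457 468 0.0009687169473591285
```

Request:
play_rows(
  plan=[
    [0, [-0.015, 0, 0], 0],
    [0, [-0.03, 0, 0], 0],
    [0, [-0.044, 0, 0], 0],
    [0, [-0.044, 0, 0], 0],
  ],
)

```text
time_s: 14.1
eef_pos: [0.5243, -0.3124, 0.1046]
eef_rot: [0.001, 0.999, 0.042, 0.001]
wrist_force: [4.0, 1.1, 2.5]
opening: 0.242
grasp_force: 58.9
```

Run:
```python
from h import *
p,f,o=pose();print(o["time_s"],p.round(4),f,o["wrist_force"].round(2))
for n in ("wrist",):
    c=shot(n)
    for a0 in (.3,.5): x,k,e=pinfit(c,a0);print(n,a0,(x[:2]*1e3).round(1),np.degrees(x[2:4]).round(1),x[4].round(4),k,e)
```

```text
14.1 [ 0.5243 -0.3124  0.1046] 0.08322016822881324 [4.01 1.13 2.51]
wrist 0.3 [2.9 0.4] [29.2  0.1] 0.0438 7686 0.00039949763839588115
wrist 0.5 [2.9 0.4] [29.2  0.1] 0.0438 7686 0.0003994976383836318
```

Request:
play_rows(
  plan=[
    [0, [-0.004, 0, 0], 0],
    [0, [-0.004, 0, 0], 0],
    [0, [0.03, 0, -0.03], 0],
    [0, [0.05, 0, -0.15], 0],
    [0, [0.05, 0, -0.27], 0],
    [0, [0.05, 0, -0.4], 0],
    [0, [0.05, 0, -0.4], 0.072],
    [0, [0.05, 0, -0.4], 0.072],
    [0, [0.05, 0, -0.4], 0.072],
  ],
)

```text
time_s: 15.05
eef_pos: [0.5423, -0.3099, 0.2626]
eef_rot: [-0.0, 0.997, -0.072, -0.001]
wrist_force: [0.5, -0.4, -1.9]
opening: 0.238
grasp_force: 58.9
```

```bash
cat >> h.py <<'E'
def T2w(f,v): return np.array([np.cos(f)*v[0]+np.sin(f)*v[1],np.sin(f)*v[0]-np.cos(f)*v[1],-v[2]])
def collar(x):
    d=np.array([np.tan(x[2]),np.tan(x[3]),1.]);d/=np.linalg.norm(d);return np.array([x[0],x[1],-.019])+x[4]*d,d
HOLE=HINGE+.08*nose(.349)+.016*N
E
python3 - <<'E'
from h import *
p,f,o=pose();print(o["time_s"],p.round(4),f,o["wrist_force"].round(2))
c=shot("wrist");x,k,e=pinfit(c,.5);print((x*1e3).round(1),np.degrees(x[2:4]).round(1),x[4].round(4),k,e)
C,d=collar(x);F=-.142
print("axis world up",-T2w(F,d).round(3),N.round(3),"HOLE",HOLE.round(4))
for t in (.10,.06,.045,.03,0): print(t,(HOLE+t*N-T2w(F,C)).round(4))
print(rel(p,f,HOLE+.1*N-T2w(F,C),F))
E
```

```text
15.05 [ 0.5423 -0.3099  0.2626] -0.14337739740921465 [ 0.48 -0.36 -1.85]
[3.300e+00 4.000e-01 4.858e+02 2.100e+00 4.320e+01] [27.8  0.1] 0.0432 7420 0.0003945524594032754
axis world up [-0.462  0.068  0.884] [-0.495  0.071  0.866] HOLE [ 0.6138 -0.0892  0.1643]
0.1 [ 0.541  -0.0783  0.2702]
0.06 [ 0.5608 -0.0811  0.2355]
0.045 [ 0.5683 -0.0822  0.2226]
0.03 [ 0.5757 -0.0832  0.2096]
0 [ 0.5905 -0.0854  0.1836]
[[-0.086, -0.573, -0.019], -0.0004]
```

Request:
play_rows(
  plan=[
    [0, [0, 0, -0.12], 0],
    [0, [-0.05, -0.3, -0.14], 0],
    [0, [-0.086, -0.573, -0.12], 0],
    [0, [-0.086, -0.573, -0.12], 0],
    [0, [-0.086, -0.573, -0.12], 0],
    [0, [-0.086, -0.573, -0.06], 0],
    [0, [-0.086, -0.573, -0.019], 0],
    [0, [-0.086, -0.573, -0.019], 0],
    [0, [-0.086, -0.573, -0.019], 0],
  ],
)

```text
time_s: 16.0
eef_pos: [0.5415, -0.0785, 0.2701]
eef_rot: [0.0, 0.997, -0.071, -0.001]
wrist_force: [-0.2, -0.8, -0.6]
opening: 0.242
grasp_force: 59.1
```

Run:
```python
from h import *
p,f,o=pose();print(o["time_s"],p.round(4),f,o["wrist_force"].round(2))
c=shot("wrist");x,k,e=pinfit(c,.5);print((x*1e3).round(1),np.degrees(x[2:4]).round(1),x[4].round(4),k,e)
C,d=collar(x);Cw=p+T2w(f,C);q=Cw-HOLE;print("collar rel hole s,l,n",np.round([q@S*1e3,q@L*1e3,q@N*1e3],1))
tip=Cw+.045*T2w(f,d)-HOLE;print("tip",np.round([tip@S*1e3,tip@L*1e3,tip@N*1e3],1))
W=world(c);g=c["image"].max(-1)<70
k,lab,st,ce=cv2.connectedComponentsWithStats(g.astype(np.uint8))
for i in range(1,k):
    if 30<st[i,4]<6000:
        u,v=np.round(ce[i]).astype(int);q=W[v,u]-HINGE;print(ce[i].round(1),st[i,4],np.round([q@S*1e3,q@L*1e3,q@N*1e3],1))
q=W-HINGE;s,l,n=q@S*1e3,q@L*1e3,q@N*1e3
pl=(c["range_z"]>0)&(abs(n)<3)&(c["image"].min(-1)>100);print("panel n med",np.median(n[pl]),pl.sum())
k=(abs(n-16)<3)&(np.hypot(s-75,l+27)<30);k2=k&g;print("nose dark pts",k2.sum(),s[k2].max() if k2.sum() else 0)
save(c,"w4.png",s=1.4)
```

```text
16.0 [ 0.5415 -0.0785  0.2701] -0.14158376999216946 [-0.19 -0.84 -0.63]
[ 2.000e+00 -2.000e-01  4.865e+02  1.000e-01  4.470e+01] [27.9  0. ] 0.0447 7829 0.00039493275914931195
collar rel hole s,l,n [-0.8  0.5 98.9]
tip [-2.5  0.5 53.9]
[285.4  33.5] 175 [117.8 -28.5   4. ]
[179.5  37.2] 175 [116.2  33.8   4.5]
[306.4  41.5] 170 [112.6 -41.1   2.6]
[160.  45.] 173 [111.4  46.2   4.2]
[326.8  49.2] 154 [109.1 -53.9   4. ]
[382.2  94.6] 116 [ 77.8 -93.6   2.9]
[388.1 110. ] 104 [ 66.8 -99.9   3.6]
[ 98.  116.5] 110 [ 61.7 102.4   3.7]
[394. 124.] 92 [  55.1 -106.9    3.2]
[399.5 137. ] 72 [  44.6 -113.5    4.4]
[521.9 227.5] 99 [-111.5 -298.3  -38.1]
[  6.9 283.7] 687 [-182.7  309.    -4.9]
panel n med -0.22899007639645647 75577
nose dark pts 2684 98.11235434489654
```

View pics/w4.png

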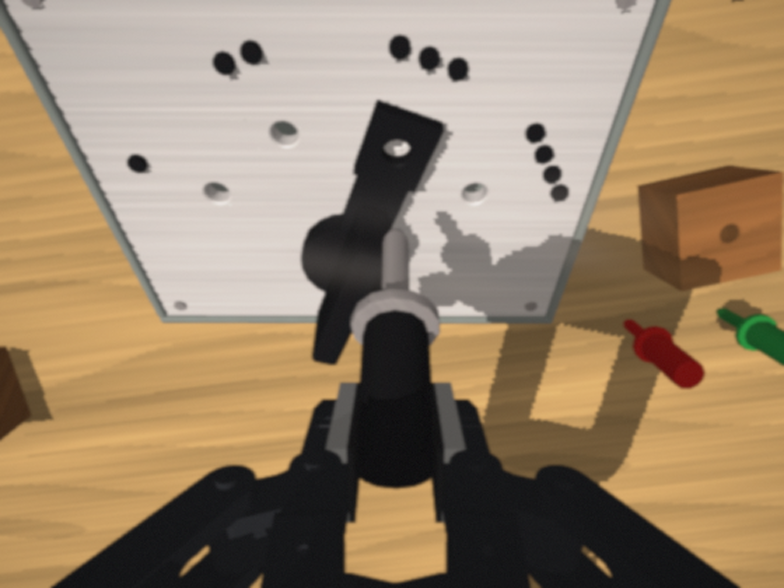

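Run:
```python
from h import *
p,f,o=pose();c=shot("wrist")
im=c["image"];K=np.array(c["intrinsics"]);T=np.array(c["T_tool_cam"])
sub=im[88:125,262:306].min(-1)>95
k,lab,st,ce=cv2.connectedComponentsWithStats(sub.astype(np.uint8))
w,xx,y,z=o["eef_rot"];Rt=R.from_quat([xx,y,z,w]).as_matrix()
def onplane(u,v,h):
    r=Rt@T[:3,:3]@np.array([(u-K[0,2])/K[0,0],(v-K[1,2])/K[1,1],1]);o_=p+Rt@T[:3,3]
    t=((HINGE+h*N-o_)@N)/(r@N);q=o_+t*r-HINGE;return np.round([q@S*1e3,q@L*1e3],1)
for i in range(1,k):
    if st[i,4]>15:
        x0,y0,w_,h_,_=st[i];print(st[i],(ce[i]+[262,88]).round(1),"ctr",onplane(262+x0+w_/2-.5,88+y0+h_/2-.5,.016),"left/right",onplane(262+x0-.5,88+y0+h_/2,.016),onplane(262+x0+w_-.5,88+y0+h_/2,.016),"top/bot",onplane(262+x0+w_/2,88+y0-.5,.016),onplane(262+x0+w_/2,88+y0+h_-.5,.016))
fits=[pinfit(shot("wrist"),.5)[0] for _ in range(3)];x=np.mean(fits,0);C,d=collar(x)
q=p+T2w(f,C)-HOLE;print("collar",np.round([q@S*1e3,q@L*1e3,q@N*1e3],1))
print(p,f,np.degrees(x[2]))
tgt=lambda t:HOLE+t*N+.0005*S-T2w(f,C)
for t in (.1,.05,.042,.035,.025,.015,.005,0): print(t,rel(p,f,tgt(t),f))
```

```text
[ 13  14  17  11 149] [283.2 106.6] ctr [ 77.8 -27.9] left/right [ 77.5 -22.4] [ 77.5 -33.4] top/bot [ 81.9 -28.2] [ 73.7 -28.3]
collar [ 1.2 -0.4 99.7]
[ 0.54205307 -0.07897365  0.27096672] -0.14252292906298847 28.036504975087002
0.1 [[-0.002, -0.001, 0.0], 0.0]
0.05 [[0.061, -0.001, 0.108], 0.0]
0.042 [[0.071, -0.001, 0.126], 0.0]
0.035 [[0.079, -0.001, 0.141], 0.0]
0.025 [[0.092, -0.001, 0.163], 0.0]
0.015 [[0.104, -0.001, 0.184], 0.0]
0.005 [[0.117, -0.001, 0.206], 0.0]
0 [[0.123, -0.001, 0.217], 0.0]
```

Request:
play_rows(
  plan=[
    [0, [0.03, 0, 0.05], 0],
    [0, [0.063, 0, 0.108], 0],
    [0, [0.063, 0, 0.108], 0],
    [0, [0.073, 0, 0.125], 0],
    [0, [0.081, 0, 0.14], 0],
    [0, [0.081, 0, 0.14], 0],
  ],
)

```text
time_s: 16.85
eef_pos: [0.574, -0.0829, 0.2144]
eef_rot: [-0.0, 0.997, -0.071, -0.0]
wrist_force: [-0.0, -0.1, -1.3]
opening: 0.238
grasp_force: 59.1
```

Run:
```python
from h import *
p,f,o=pose();print(o["time_s"],p.round(4),f,o["wrist_force"].round(2))
x=np.mean([pinfit(shot("wrist"),.5)[0] for _ in range(2)],0);C,d=collar(x);p=pose()[0]
q=p+T2w(f,C)-HOLE;print("collar",np.round([q@S*1e3,q@L*1e3,q@N*1e3],1),np.degrees(x[2:4]))
q=q+.045*T2w(f,d);print("tip",np.round([q@S*1e3,q@L*1e3,q@N*1e3],1))
c=shot("scene");print(leverang(c))
```

```text
16.85 [ 0.574  -0.0829  0.2144] -0.14270682713141078 [-0.01 -0.14 -1.33]
collar [ 0.9  0.3 34.9] [ 2.79489717e+01 -5.90238669e-03]
tip [ -0.7   0.3 -10.1]
[(np.int64(117), np.float64(0.348)), (np.int64(115), np.float64(0.401), np.float64(0.0769), np.float64(-0.0326))]
```

The tip is 10 mm into the nose hole with no contact force. Continuing down.

Request:
play_rows(
  plan=[
    [0, [0.011, 0, 0.021], 0],
    [0, [0.022, 0, 0.04], 0],
    [0, [0.022, 0, 0.04], 0],
    [0, [0.03, 0, 0.054], 0],
    [0, [0.036, 0, 0.065], 0],
    [0, [0.038, 0, 0.069], 0],
    [0, [0.038, 0, 0.069], 0],
  ],
)

```text
time_s: 17.7
eef_pos: [0.5889, -0.0848, 0.1864]
eef_rot: [-0.0, 0.997, -0.071, -0.0]
wrist_force: [0.8, 0.0, -1.0]
opening: 0.239
grasp_force: 59.2
```

Run:
```python
from h import *
p,f,o=pose();print(o["time_s"],p.round(4),f,o["wrist_force"].round(2))
x=np.mean([pinfit(shot("wrist"),.5)[0] for _ in range(2)],0);C,d=collar(x);p=pose()[0]
q=p+T2w(f,C)-HOLE;print("collar",np.round([q@S*1e3,q@L*1e3,q@N*1e3],1),np.degrees(x[2:4]))
c=shot("scene");print(leverang(c))
q=p-HINGE;print("TCP",q@S,q@L,q@N)
```

```text
17.7 [ 0.5889 -0.0848  0.1864] -0.14249930979332392 [ 0.82  0.02 -1.03]
collar [-0.2  0.4  2.4] [ 2.77247125e+01 -8.49728481e-03]
[(np.int64(76), np.float64(0.394)), (np.int64(102), np.float64(0.413), np.float64(0.0797), np.float64(-0.0349))]
TCP 0.064781017718542 -0.026661410750514293 0.04809328236597442
```

Request:
play_rows(
  plan=[
    [0, [0.003, 0, 0.004], 0],
    [0, [0.005, 0, 0.007], 0],
    [0, [0.006, 0, 0.009], 0],
    [0, [0.006, 0, 0.009], 0],
  ],
)

```text
time_s: 18.25
eef_pos: [0.5912, -0.0853, 0.1841]
eef_rot: [0.0, 0.997, -0.071, -0.0]
wrist_force: [-5.3, 0.8, 4.3]
opening: 0.24
grasp_force: 59.8
```

Request:
play_rows(
  plan=[
    [30, [0, 0, 0], 0],
    [45, [0, 0, 0], 0],
    [60, [0, 0, 0], 0],
    [60, [0, 0, 0], 0],
    [60, [0, 0, -0.08], 0],
    [60, [0, 0, -0.18], 0],
    [60, [0, 0, -0.3], 0],
    [60, [-0.2, 0, -0.35], 0],
    [60, [-0.3, 0, -0.35], 0],
    [60, [-0.3, 0, -0.35], 0],
  ],
)

```text
time_s: 19.25
eef_pos: [0.4703, -0.0675, 0.3241]
eef_rot: [0.0, 0.997, -0.071, 0.0]
wrist_force: [0.1, -0.3, 0.5]
opening: 0.702
grasp_force: 0.0
```

Run:
```python
from h import *
p,f,o=pose();print(o["time_s"],p.round(4),f,o["wrist_force"].round(2))
for n in ("wrist","top","scene"):
    c=shot(n);W=world(c);q=(W-HOLE);P=np.stack([q@S,-(q@L),-(q@N)],-1)  # pin frame: z down along shank
    m=(c["range_z"]>0)&(np.hypot(P[...,0],P[...,1])<.022)&(P[...,2]<-.0025)&(P[...,2]>-.075);Q=P[m]
    # reuse model: grip point at collar -.041 
    Q2=Q+np.array([0,0,.041-.019]);x=np.array([0,0,0,0,.041])
    for tol in (.008,.005,.003):
        e=model_res(x,Q2);K=Q2[abs(e)<tol];x=least_squares(lambda y:model_res(y,K)*1e3,x,loss="soft_l1").x
    print(n,len(K),"xy",(x[:2]*1e3).round(1),"tilt",np.degrees(x[2:4]).round(2),"collar gap mm",((.041-x[4])*1e3).round(2),abs(model_res(x,K)).mean())
    print(leverang(c))
    if n=="wrist": save(c,"w5.png",s=1.4)
```

```text
19.25 [ 0.4703 -0.0675  0.3241] -0.1422572272539282 [ 0.13 -0.25  0.48]
wrist 1780 xy [-1.8 -0.3] tilt [ 0.18 -0.07] collar gap mm -0.33 0.00039794043297805863
[(np.int64(2046), np.float64(0.356)), (np.int64(220), np.float64(0.295), np.float64(0.0675), np.float64(-0.0205))]
top 3 xy [ 4.5 -4. ] tilt [1.7 7.6] collar gap mm 0.22 0.0017941732161465913h.py:53: RuntimeWarning: Mean of empty slice.
  P=np.stack([s[k],l[k]],1);P=P-P.mean(0);v=np.linalg.svd(P,full_matrices=False)[2][0];v*=np.sign(v[0]);out.append((k.sum(),round(-np.arctan2(v[1],v[0]),3)))
  ret = um.true_divide(
Traceback (most recent call last):
  File "h.py", line 53, in leverang
    P=np.stack([s[k],l[k]],1);P=P-P.mean(0);v=np.linalg.svd(P,full_matrices=False)[2][0];v*=np.sign(v[0]);out.append((k.sum(),round(-np.arctan2(v[1],v[0]),3)))
                                              ~~~~~~~~~~~~~~~~~~~~~~~~~~~~~~~~~~~~~~~^^^
IndexError: index 0 is out of bounds for axis 0 with size 0
```

View pics/w5.png

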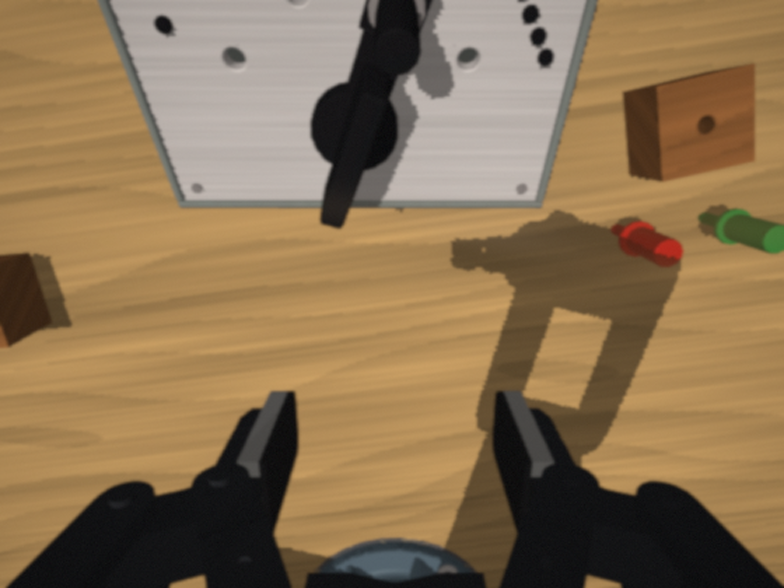

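The picture shows the pin standing in the nose (collar at about (400,10)). It measures 0.2° off the panel normal with zero collar gap, the lever reads 0.356 rad, and the gripper is clear.

```bash
python3 -c "
from bench import *
print(hand_in())"
```

```text
the job is handed in; nothing more can be done
None
```

The lever is clicked into position 3, and the lock pin is seated through its nose and the panel hole with the collar flat. The gripper is clear, and the job was handed in at about 19.4 s with no verdict returned.

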